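# Cover the bare joint in an interlocked row of clay channels

## Robot

A 7-joint arm with a two-finger parallel gripper is mounted at the origin on the work surface. World frame = base frame: x ahead of the robot, y to its left, z up, the work surface at z = 0. Lengths are in m, angles in rad, forces in N, time in s.
With the tool pointing down it reaches from about 0.425 to 0.95 m from the base axis. Payload 4.7 kg.
Tool frame: the origin (TCP) lies between the finger pads; the fingertips stand 25 mm ahead of it and the grasp point (between the pads) lies 6 mm ahead of it; x points along the fingers, z is the direction in which the jaws open and shut, and the axes are right-handed (so a half turn about x gives the same grasp; the last joint's range is limited). The gripper opens to 85 mm and grips with 20 to 120 N. Pads are 22 mm wide; open, the fingers measure 114 mm over their backs; the gripper's body (76 mm by 85 mm) begins 54 mm behind the grasp point. The pads swing forward as they close: fully open they stand 13 mm farther back than shut.
Start: joints at [1.186, 0.469, -0.049, 1.532, 0.024, 1.141, -0.082], TCP at [0.235, -0.633, 0.256] pointing down, gripper open.
Joint ranges: [-2.59, 2.59], [-0.33, 1.99], [-1.39, 1.29], [0.1, 2.45], [-1.04, 4.18], [0.21, 1.99], [-2.66, 2.66]. Speed limits (rad/s): [2.57, 2.57, 3.14, 3.14, 3.14, 3.14, 3.14].

## Interface

Orientations are given as a 3x3 rotation matrix whose columns are the frame's x, y, z axes.
In Python, from rig import * gives the robot as it stands. Calls block until the motion is done:
- movep(position, orientation): joint-space move of the TCP to a pose.
- move_l(position, attitude=None, feed=0.15, until_force=None): straight line of the TCP; attitude=None keeps the orientation; feed is the mean speed in m/s. With until_force (N) it stops when the force on the tool has changed by that much, and returns True; else False.
- move_joints(angles): joint-space move.
- command_gripper(opening, newtons=None): finger opening in m; newtons is the grip in N (None keeps the last); returns when the fingers have stopped.
- sleep(seconds).
- inverse_kinematics(position, orientation): joint angles nearest the present ones, or None.
- sense(): the state.
- camera(name): name is "side" or "top" or "wrist"; returns (picture, depth): 420x560x3 uint8, red, green, blue; 420x560 float32, m along the optical axis (not along the pixel's ray), 0 where there is no reading.
- camera_params(name): a dict with "K" (3x3 intrinsics, pixels), "position" and "rotation" of the camera in the world; the wrist camera has in their place "tool_from_camera" (4x4, takes a point from camera to tool coordinates, whose origin is the TCP and whose axes are the tool frame's). Camera axes: x right, y down, z forward; pixel columns grow to the right and rows downward; lengths in m; the calibration is good to about 2 mm. A picture is of the moment at which its call begins: read the wrist's pose just before it. camera_params takes no time and is no camera call.
A pose or a line that the arm cannot do raises Unreachable and nothing moves.
- finish_job(): hands the job in, once; it reports no verdict.
The state is a dict: "time_s": time; "joint_pos": joint angles; "qd": joint speeds; "joint_efforts": joint torques, N m; "position": TCP position; "tcp_rot": TCP orientation; "wrist_force": force on the tool from outside, world axes, zero at the start; "ft_torque": the same for the moment, N m; "finger_gap": finger opening in m.
Only numpy, scipy, OpenCV 4.12 (cv2) and the standard library are available. Lean on these libraries where they do the work, as an engineer would, in place of code of your own. Each camera call takes 0.05 s, during which the arm holds its last target.

## Task

Finish the interlocked row on the ware board: take the wide terracotta channel that lies on the bench open side down and set it, still open side down, over the bare joint marked with blue chalk, so that it straddles both neighbouring walls and its two sides stand fully home on the floors of the two dark troughs, centred along them and square to them like the cover already fitted beside it. It is fired clay: lower it gently, do not drop it, then let go. Leave the wide spare lying open side up and the narrow channel where they are.

Things in the scene. Friction and masses are not known exactly. Their poses are not given: they have to be found in the camera images.
- cover: Loose orange terracotta U-channel, open side down (flat web on top, walls down): 120 long (x), 60 wide (y), 52 high (z), walls 8 mm, 44 clear inside, 0.3 kg. Origin: centre of its open underside, level with the walls' lower edges; z up, top 52 mm above. Grip from above across the 60 mm. The loose channels lie in any order on the robot's right, 25 mm or more apart, yawed up to 0.5 rad.
- joint (a point): Bare joint, two blue chalk stripes: on a fixed board, 3 dark open-up channels (140 long, 96 wide, 34 high, 8 mm walls) lie side by side; the paired walls are 18 mm thick. Point: mid-joint at trough-floor height (wall tops 26 mm above it), where the placed cover's origin belongs. x along, y across, z up. The other joint, 98 mm to either side, wears a fixed cover of the same size (top 52 mm above).
- spare: Bystander to leave alone: a loose terracotta channel of the cover's size (120 x 60 x 52 mm, 8 mm walls) but lying open side up, web on the bench. Origin: centre of its underside; x along its length, z up.
- narrow: Bystander to leave alone: a loose narrow terracotta channel, open side down, 120 long (x), 30 wide (y), 40 mm high, 14 mm clear inside, too narrow for the joint. Origin: centre of its open underside, z up. A 60 mm high terracotta cup (unlisted) stands beyond the work.
Things that resemble listed ones, but are neither listed nor needed, are in the scene too. What is shaped like the cover but green or purple is not meant.

How it is judged:
By the outcome, as a careful person would: the job done as asked, in the order asked, and still so for the second after the job is handed in, with the robot touching nothing.
It also fails if it takes over 37 s, if anything falls off the work surface, if the arm or the gripper's body presses on something with over 40 N, if the wrist force passes 120 N, or if a joint passes its speed limit or range.

## Working session

There is one attempt and no reset: what is moved stays moved. The work goes in short steps, each a Python script; the robot and the scene stay as the last script left them, time stands still between calls to the robot, and variables do not carry over. Pictures are saved under pics/ and viewed, and the job is handed in when it is done.

```bash
mkdir -p pics; ls
python3 - <<'E'
from rig import *
import cv2,numpy as np
for n in("top","side","wrist"):
    s=sense(); p,d=camera(n); cv2.imwrite(f"pics/{n}0.png",p[:,:,::-1]); np.savez(f"{n}0.npz",p=p,d=d,pos=s["position"],R=s["tcp_rot"])
    print(n,camera_params(n),(d>0).mean())
s=sense();print(s)
E
```

```text
pics
top {'K': array([[385.94227762,   0.        , 279.28244449],
       [  0.        , 385.94227762, 211.46387823],
       [  0.        ,   0.        ,   1.        ]]), 'position': array([ 0.3696666 , -0.06098068,  0.82808901]), 'rotation': array([[-7.64936017e-03, -9.86369345e-01,  1.64368496e-01],
       [-9.98855535e-01, -2.23955113e-04, -4.78285583e-02],
       [ 4.72134349e-02, -1.64546240e-01, -9.85238766e-01]])} 0.9960884353741497
side {'K': array([[531.90686747,   0.        , 272.39925245],
       [  0.        , 531.90686747, 214.87016757],
       [  0.        ,   0.        ,   1.        ]]), 'position': array([0.39611004, 0.71857351, 0.76629083]), 'rotation': array([[-0.99303032, -0.09189776,  0.07379421],
       [-0.11641789,  0.66720311, -0.73572202],
       [ 0.01837548, -0.73918524, -0.67325146]])} 0.9957908163265307
wrist {'K': array([[378.29626383,   0.        , 278.67117621],
       [  0.        , 378.29626383, 206.93819665],
       [  0.        ,   0.        ,   1.        ]]), 'tool_from_camera': array([[-9.54234697e-04, -3.08821846e-01,  9.51119423e-01,
        -1.
[... 404 characters left out ...]
4098833, -0.08230102]), 'qd': array([ 0.00209888, -0.00213239,  0.00086354, -0.00442502, -0.00088083,
       -0.00282771,  0.00047383]), 'joint_efforts': array([ 9.73555980e-04, -5.10763264e+01, -4.67193488e-02, -2.37977529e+01,
        1.06730388e-02,  5.43317452e-03,  3.21167924e-06]), 'position': array([ 0.23499908, -0.6323429 ,  0.25549399]), 'tcp_rot': array([[-5.51670059e-04,  9.37369192e-01,  3.48337040e-01],
       [ 1.39094158e-03,  3.48337475e-01, -9.37368161e-01],
       [-9.99998880e-01, -3.26014765e-05, -1.49599314e-03]]), 'wrist_force': array([-0.39460978,  0.84771743, -0.97386063]), 'ft_torque': array([-0.0441009 ,  0.02803968, -0.03741815]), 'finger_gap': 0.08516564800865024}
```

View pics/top0.png

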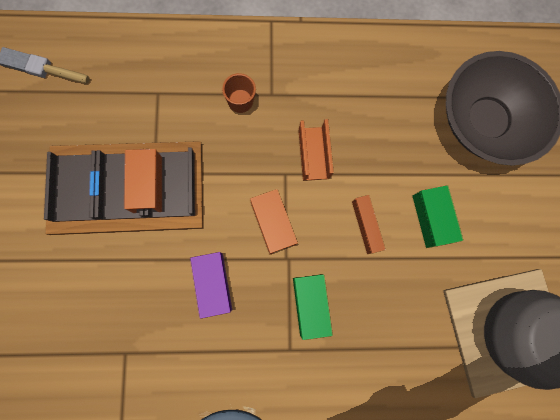

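View pics/side0.png

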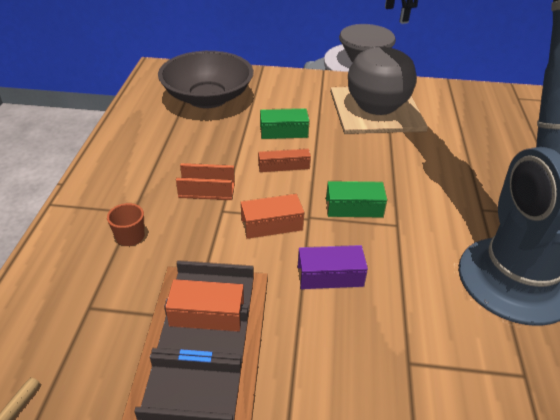

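View pics/wrist0.png

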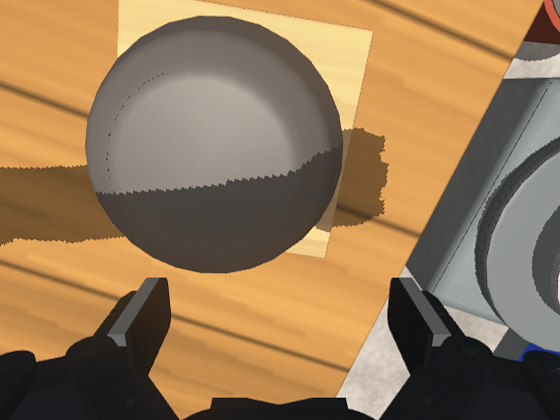

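The top view shows the cover (orange, closed top) at (274,221), the spare at (316,150), the narrow one at (369,223), and the blue chalk at (95,183). The fixed cover is at (141,179). The side view shows the same layout. Next I'll measure from both fixed cameras.

```bash
cat > h.py <<'E'
import numpy as np,cv2
from rig import camera_params
def cloud(n,d,pos=None,R=None):
    c=camera_params(n);K=c["K"]
    v,u=np.mgrid[:d.shape[0],:d.shape[1]]
    P=np.stack([(u-K[0,2])/K[0,0]*d,(v-K[1,2])/K[1,1]*d,d],-1)
    if n=="wrist":
        T=c["tool_from_camera"];P=P@T[:3,:3].T+T[:3,3];return P@R.T+pos
    return P@c["rotation"].T+c["position"]
def masks(p):
    h=cv2.cvtColor(p,cv2.COLOR_RGB2HSV);H,S,V=[h[...,i].astype(int) for i in range(3)]
    return dict(orange=((H<=10)|(H>175))&(S>170)&(V>90),blue=(H>95)&(H<125)&(S>120)&(V>90),dark=(V<75))
def rect(xy):
    (cx,cy),(w,h),a=cv2.minAreaRect((xy*1000).astype(np.float32))
    if w<h:w,h,a=h,w,a+90
    a=(a+90)%180-90
    return np.round([cx,cy,w,h,a],1)
E
python3 - <<'E'
from h import *
for n in("top","side"):
    f=np.load(n+"0.npz");p,d=f["p"],f["d"];P=cloud(n,d);m=masks(p)
    print(n,"table z",np.median(P[...,2][(d>0)&(abs(P[...,2])<.02)]))
    for col in("orange","blue"):
        k,l,st,c=cv2.connectedComponentsWithStats((m[col]&(d>0)).astype(np.uint8))
        for i in range(1,k):
            if st[i,4]<60: continue
            Q=P[l==i];zt=np.percentile(Q[:,2],97) ; T=Q[abs(Q[:,2]-np.median(Q[Q[:,2]>zt-.004][:,2]))<.004]
            print(col,c[i].round(),st[i,4],"ztop",round(np.median(T[:,2])*1000,1),"n",len(T),rect(T[:,:2]))
    # board: dark region points heights
    b=(P[...,0]>.3)&(P[...,0]<.65)&(P[...,1]>.1)&(P[...,1]<.6)&m["dark"]
    z=P[b][:,2]*1000;hh,e=np.histogram(z,np.arange(-4,90,2));print([(int(a),int(c)) for a,c in zip(e,hh) if c>30])
    Q=P[b];
    for x in(.42,.44,.46,.48,.5,.52,.54):
        s=Q[(abs(Q[:,0]-x)<.004)&(Q[:,2]>np.percentile(z,50)/1000+.018)];y=np.sort(s[:,1])*1000
        if len(y): 
            g=np.split(y,np.where(np.diff(y)>6)[0]+1);print(x,[(round(a[0]),round(a[-1])) for a in g])
E
```

```text
top table z 0.0002881826917348618
orange [228.  91.] 72 ztop 59.6 n 52 [758.1   7.9  58.3  24.4  13.3]
orange [248.  87.] 158 ztop 58.9 n 35 [769.9 -38.9  53.9  12.1  22.8]
orange [364. 227.] 83 ztop 38.6 n 52 [ 471.3 -275.2  112.4    2.2   14.1]
blue [ 94. 183.] 210 ztop 52.7 n 198 [557.6 275.   50.8  17.8   3.5]
[(22, 51), (24, 209), (26, 245), (28, 106), (30, 76), (32, 95), (34, 69), (36, 69), (38, 90), (40, 93), (42, 78), (44, 80), (46, 99), (48, 131), (50, 130), (52, 59)]
0.5 [(151, 164), (197, 197)]
0.52 [(144, 146), (264, 264)]
0.54 [(145, 147)]
side table z 0.00031521977253490263
blue [262.  37.] 36883 ztop -75.6 n 241 [-2.0600e+02 -1.6443e+03  6.3140e+02  3.8800e+01 -5.0000e-01]
blue [195. 355.] 343 ztop 52.2 n 332 [555.6 273.2  50.2  19.7   2.2]
[(24, 33), (26, 56), (28, 68), (30, 76), (32, 90), (34, 103), (36, 101), (38, 97), (40, 114), (42, 126), (44, 115), (46, 144), (48, 144), (50, 92)]
```

Run:
```python
from h import *
for n,pts in(("top",[(274,221),(141,165),(369,223),(300,250),(70,180),(94,160),(100,200),(140,148)]),("side",[(270,207),(205,295)])):
    f=np.load(n+"0.npz");p,d=f["p"],f["d"];P=cloud(n,d);h=cv2.cvtColor(p,cv2.COLOR_RGB2HSV)
    for u,v in pts: print(n,u,v,h[v,u],P[v,u].round(3))
    for name,(u,v) in dict(cover=pts[0],fixed=pts[1]).items():
        z0=P[v,u,2]
        m=((h[...,0]<12)&(h[...,1]>150)&(abs(P[...,2]-z0)<.004)).astype(np.uint8)
        k,l,st,c=cv2.connectedComponentsWithStats(m);Q=P[l==l[v,u]]
        print(n,name,round(np.median(Q[:,2])*1000,1),len(Q),rect(Q[:,:2]))
    b=(P[...,0]>.4)&(P[...,0]<.75)&(P[...,1]>.05)&(P[...,1]<.45)
    Q=P[b&(h[...,2]<110)]
    m=abs(Q[:,2]-.052)<.004
    for x in np.arange(.46,.66,.02):
        y=np.sort(Q[m&(abs(Q[:,0]-x)<.005)][:,1])*1000
        if len(y): print(round(x,2),[(round(a[0]),round(a[-1])) for a in np.split(y,np.where(np.diff(y)>5)[0]+1)])
    print(np.percentile(Q[m][:,0],[1,99]),rect(Q[m][:,:2]))
```

```text
top 274 221 [ 11 145 207] [ 0.479 -0.088  0.053]
top 141 165 [ 11 164 198] [0.588 0.176 0.078]
top 369 223 [ 11 163 183] [ 0.477 -0.286  0.041]
top 300 250 [ 17 132 181] [ 0.424 -0.145  0.   ]
top 70 180 [ 9 36 91] [0.57  0.336 0.025]
top 94 160 [10 39 79] [0.606 0.279 0.052]
top 100 200 [176  58  31] [0.524 0.265 0.044]
top 140 148 [ 14 158 158] [0.643 0.198 0.019]
top cover 0.6 234248 [ 841.  -220.9 2568.9 1563.5  -88.2]
top fixed 78.2 1756 [560.9 176.  119.6  60.6   3.5]
0.48 [(361, 368)]
0.5 [(78, 84), (144, 150), (165, 182), (196, 202), (263, 280), (361, 369)]
0.52 [(79, 85), (145, 146), (264, 282), (361, 369)]
0.54 [(79, 85), (146, 147), (265, 266), (275, 276), (362, 371)]
0.56 [(80, 86), (146, 148), (265, 266), (276, 277), (363, 371)]
0.58 [(80, 89), (147, 147), (266, 283), (364, 374)]
0.6 [(81, 89), (148, 149), (267, 285), (365, 372)]
0.62 [(83, 90), (149, 150), (268, 286), (365, 374)]
[0.48767869 0.62791827] [559.1 225.9 293.2 139.2 -87.5]
side 270 207 [  8 168 226] [ 0.482 -0.087  0.05 ]
side 205 295 [  8 169 226] [0.559 0.176 0.078]
side cover 51.9 1186 [478.1 -86.5 120.8  63.9  20.8]
side fixed 77.7 2125 [559.2 176.4 120.4  61.5   2.6]
0.48 [(360, 368)]
0.5 [(80, 85), (146, 150), (165, 183), (199, 203), (262, 281), (359, 369)]
0.52 [(81, 86), (263, 282), (360, 370)]
0.54 [(80, 87), (281, 283), (362, 370)]
0.56 [(81, 88), (282, 283), (363, 371)]
0.58 [(82, 87), (265, 284), (364, 373)]
0.6 [(82, 90), (266, 285), (364, 372)]
0.62 [(84, 90), (207, 207), (268, 286), (366, 373)]
[0.48430699 0.62409644] [510.8 221.5 297.3 230.6 -87.9]
```

```bash
cat >> h.py <<'E'
def att(yaw):  # part yaw (deg) -> tool pointing down, jaws along part -y
    t=np.radians(yaw-90);x=np.array([0,0,-1.]);z=np.array([np.cos(t),np.sin(t),0]);return np.stack([x,np.cross(z,x),z],1)
def topface(P,p,c,z,tol=.004,r=.085):
    h=cv2.cvtColor(p,cv2.COLOR_RGB2HSV)
    m=((h[...,1]>125)&(h[...,0]<14)&(abs(P[...,2]-z)<tol)&(np.hypot(P[...,0]-c[0],P[...,1]-c[1])<r)).astype(np.uint8)
    k,l,st,_=cv2.connectedComponentsWithStats(m);i=1+st[1:,4].argmax();Q=P[l==i]
    return round(np.median(Q[:,2])*1000,1),len(Q),rect(Q[:,:2]),(Q[:,:2].mean(0)*1000).round(1)
E
python3 - <<'E'
from h import *
from rig import *
f=np.load("top0.npz");P=cloud("top",f["d"]);print("max z",P[f["d"]>0][:,2].max())
print("top cover",topface(P,f["p"],(.479,-.087),.052))
f=np.load("side0.npz");print("side cover",topface(cloud("side",f["d"]),f["p"],(.479,-.087),.052))
move_l([.47,-.087,.256],att(20.8),feed=.3)
s=sense();p,d=camera("wrist");P=cloud("wrist",d,s["position"],s["tcp_rot"])
cv2.imwrite("pics/w1.png",p[:,:,::-1]);np.savez("w1.npz",p=p,d=d,pos=s["position"],R=s["tcp_rot"])
print("wrist",topface(P,p,(.479,-.087),.052),s["time_s"],s["joint_pos"].round(2))
E
```

```text
max z 0.16358245680247085
top cover (np.float64(52.1), 1689, array([481.3, -86.6, 120.3,  60. ,  19.8]), array([480.2, -86.6]))
side cover (np.float64(52.1), 1227, array([478.5, -87.9, 120.1,  66.2,  19.5]), array([478.8, -85. ]))
wrist (np.float64(50.8), 9391, array([479.8, -87.3, 119.9,  60.1,  20. ]), array([483.1, -86.1])) 2.2833 [ 0.46  0.17 -0.41  1.97  0.08  1.02 -1.19]
```

View pics/w1.png

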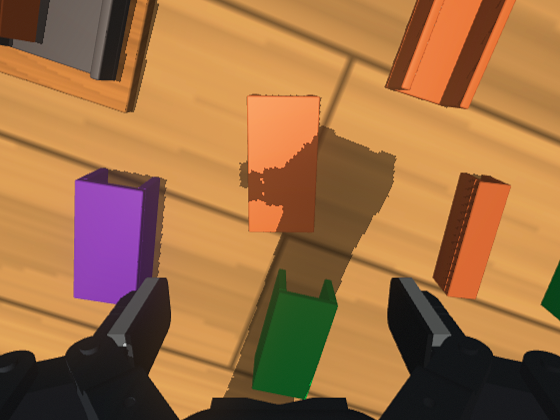

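The wrist view confirms the cover with its closed web up at (284,163). Green, purple, narrow and spare are all clear of it. Now a quick wrist look at the joint before grasping.

Run:
```python
from h import *
from rig import *
move_l([.53,.262,.28],att(2.8),feed=.3)
s=sense();p,d=camera("wrist");P=cloud("wrist",d,s["position"],s["tcp_rot"])
cv2.imwrite("pics/w2.png",p[:,:,::-1]);np.savez("w2.npz",p=p,d=d,pos=s["position"],R=s["tcp_rot"])
print(s["time_s"])
print("fixed",topface(P,p,(.56,.176),.078))
m=masks(p)["blue"]&(abs(P[...,2]-.052)<.005);print("blue",m.sum(),rect(P[m][:,:2]),np.median(P[m][:,2]))
h=cv2.cvtColor(p,cv2.COLOR_RGB2HSV)
Q=P[(h[...,2]<120)&(d>0)]
for lo,hi in((.048,.056),(.02,.031)):
  q=Q[(Q[:,2]>lo)&(Q[:,2]<hi)];print("z",np.median(q[:,2]))
  for x in np.arange(.48,.65,.02):
    y=np.sort(q[(abs(q[:,0]-x)<.003)&(q[:,1]>.2)&(q[:,1]<.4)][:,1])*1000
    if len(y): print(round(x,2),[(round(a[0]),round(a[-1])) for a in np.split(y,np.where(np.diff(y)>4)[0]+1)])
q=Q[(abs(Q[:,2]-.052)<.004)&(Q[:,1]>.255)&(Q[:,1]<.295)];print("joint wall rect(no chalk)",rect(q[:,:2]))
```

```text
3.6667
fixed (np.float64(76.8), 9987, array([560.4, 176.4, 119.8,  60.3,   2.3]), array([563.8, 176.9]))
blue 895 [556.  274.1  50.3  16.8   2.2] 0.05145477458373554
z 0.05077688891022264
0.5 [(204, 204), (263, 263), (270, 274), (280, 281), (361, 362)]
0.52 [(204, 205), (264, 281), (361, 363)]
0.54 [(205, 206), (274, 275), (362, 363)]
0.56 [(206, 206), (283, 283), (363, 364)]
0.58 [(207, 207), (267, 267), (274, 284), (364, 365)]
0.6 [(208, 208), (268, 268), (275, 277), (284, 284), (365, 366)]
0.62 [(208, 209), (268, 269), (275, 278), (285, 285), (365, 372)]
z 0.024909650612941203
0.5 [(203, 234), (261, 263), (273, 273), (357, 361)]
0.52 [(204, 264), (274, 274), (284, 297), (358, 362)]
0.54 [(205, 265), (274, 275), (284, 299), (359, 363)]
0.56 [(206, 248), (262, 264), (285, 285), (361, 364)]
0.58 [(207, 212), (262, 265), (360, 365)]
0.6 [(208, 208), (264, 266), (363, 366)]
0.62 [(264, 267), (287, 287), (334, 356), (362, 366)]
joint wall rect(no chalk) [556.3 274.3 138.1  17.8   2.1]
```

View pics/w2.png

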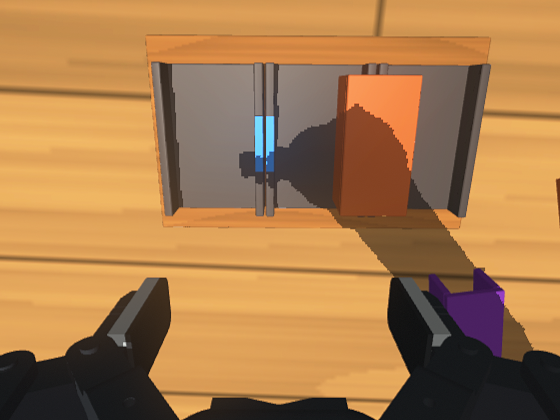

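The view shows the chalk at (264,143), the fixed cover at (380,145), and bare trough floors on both sides of the joint. Joint is at (556.3, 274.3) mm, yaw 2.3°, floor z about 25.5 mm. Now I'll grasp.

Run:
```python
from h import *
from rig import *
c=np.array([.4800,-.0871])
move_l([*c,.16],att(19.8),feed=.3)
print(move_l([*c,.043],feed=.12,until_force=12),sense()["position"].round(4))
command_gripper(.05,40)
s=sense();print("gap",s["finger_gap"],s["position"].round(4),s["wrist_force"].round(1))
move_l([*c,.16],feed=.15)
s=sense();print("gap",s["finger_gap"],s["wrist_force"].round(1),s["time_s"])
p,d=camera("wrist");P=cloud("wrist",d,s["position"],s["tcp_rot"])
cv2.imwrite("pics/w3.png",p[:,:,::-1])
h=cv2.cvtColor(p,cv2.COLOR_RGB2HSV);print(s["position"].round(4))
for n in("top","side"):
    p,d=camera(n);P=cloud(n,d);cv2.imwrite(f"pics/{n}3.png",p[:,:,::-1])
    np.savez(n+"3.npz",p=p,d=d)
```

```text
False [ 0.4806 -0.0871  0.0436]
gap 0.05984862159634588 [ 0.4804 -0.0871  0.0438] [-0.8  0.4  6.7]
gap 0.059050836021142285 [ 0.3 -0.2 -3.6] 7.525
[ 0.479  -0.0871  0.159 ]
```

View pics/w3.png

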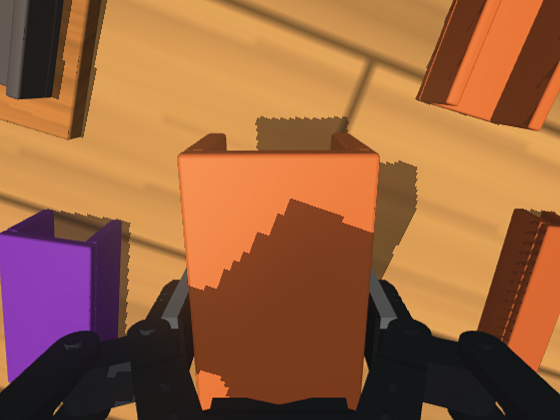

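View pics/side3.png

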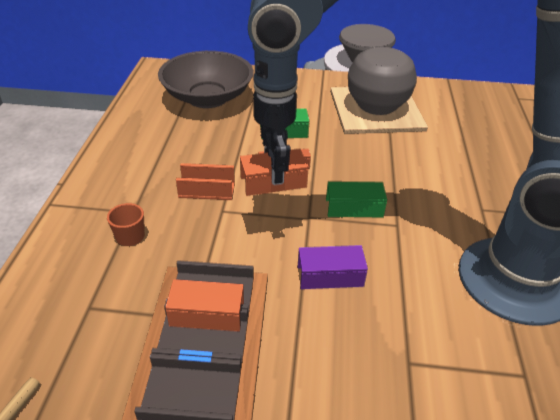

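The cover is held and level: it is symmetric between the jaws in the wrist view, far top edge at row 153, cols 178–379. The gap is 59 mm. I'll carry it over the joint and measure it in the hand.

Run:
```python
from h import *
from rig import *
move_l([.48,-.0871,.20],feed=.2)
move_l([.5563,.2743,.20],att(2.3),feed=.2)
sleep(.3)
s=sense();p,d=camera("wrist");P=cloud("wrist",d,s["position"],s["tcp_rot"])
cv2.imwrite("pics/w4.png",p[:,:,::-1])
print(s["time_s"],s["position"].round(4),s["finger_gap"],s["wrist_force"].round(1))
print(s["tcp_rot"].round(4))
h=cv2.cvtColor(p,cv2.COLOR_RGB2HSV)
m=(h[...,1]>125)&(h[...,0]<14)&(d>0)&(P[...,2]>.15)
Q=(P[m]-s["position"])@s["tcp_rot"]  # tool coords x fwd, y along cover(+len?), z across
top=Q[Q[:,0]<np.percentile(Q[:,0],50)+.004]
A=np.c_[top[:,1:],np.ones(len(top))];c=np.linalg.lstsq(A,top[:,0],rcond=None)[0]
print("plane slopes (tool y,z)",c.round(4),"rms",np.std(A@c-top[:,0]),len(top))
t=top[abs(top[:,0]-A@c)<.003]
print("y max",np.percentile(t[:,1],99.7)*1e3,"z at",[(a,t[abs(t[:,1]-a/1e3)<.003][:,2].min()*1e3,t[abs(t[:,1]-a/1e3)<.003][:,2].max()*1e3) for a in (20,35,50,56)])
for n in("side","top"):
    p,d=camera(n);P=cloud(n,d);cv2.imwrite(f"pics/{n}4.png",p[:,:,::-1])
```

```text
10.325 [0.5564 0.2739 0.2001] 0.05924902340240271 [ 0.2 -0.8 -2.4]
[[ 1.000e-04  9.992e-01  3.960e-02]
 [-1.000e-04  3.960e-02 -9.992e-01]
 [-1.000e+00  1.000e-04  1.000e-04]]
plane slopes (tool y,z) [ 0.0047  0.0017 -0.0072] rms 0.002800321633675953 43293
y max 59.40201847571946 z at [(20, np.float64(-29.74732075180908), np.float64(30.290303941058784)), (35, np.float64(-29.84639499394747), np.float64(30.313001020709564)), (50, np.float64(-29.821125354458427), np.float64(30.31447871166227)), (56, np.float64(-29.694735334736578), np.float64(30.314851714772836))]
```

View pics/side4.png

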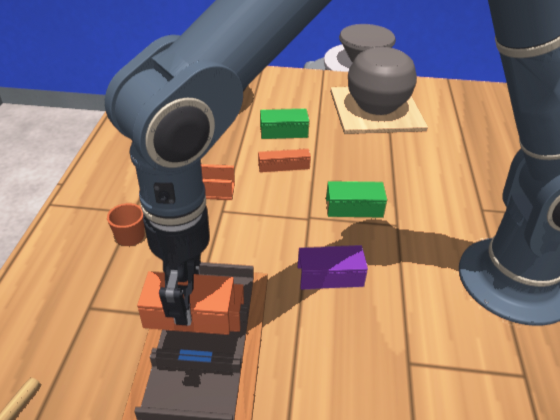

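View pics/w4.png

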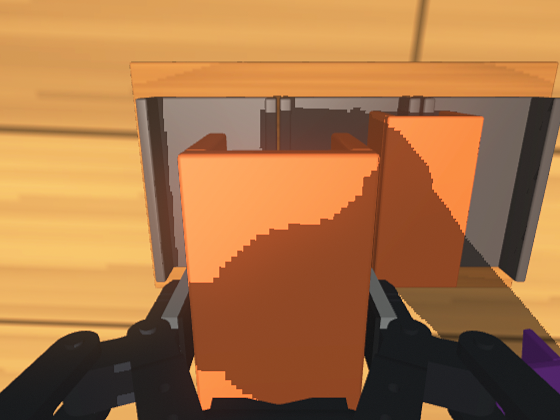

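Held square and centred within 1 mm. Now lowering, with a force guard for the last part.

Run:
```python
from h import *
from rig import *
x=[.5564,.2746]
print(move_l([*x,.082],att(2.3),feed=.12,until_force=15),sense()["position"].round(4))
print(move_l([*x,.063],feed=.02,until_force=5))
s=sense();print(s["time_s"],s["position"].round(4),s["wrist_force"].round(1),s["finger_gap"])
p,d=camera("side");cv2.imwrite("pics/side5.png",p[:,:,::-1])
```

```text
False [0.557  0.2751 0.0829]
True
12.25 [0.5564 0.2746 0.0698] [-0.1  0.4  3.8] 0.05956799745511657
```

View pics/side5.png

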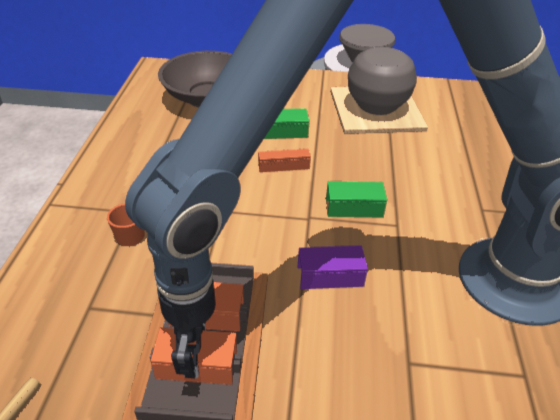

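Contact came at TCP z = 69.8 mm, against about 69.3 expected, and the cover stands over the joint at (195,355). Releasing and checking.

Run:
```python
from h import *
from rig import *
move_l([.5564,.2746,.0690],feed=.02,until_force=6)
s=sense();print(s["position"].round(4),s["wrist_force"].round(1))
command_gripper(.074)
move_l([.5564,.2746,.15],feed=.12)
move_l([.53,.262,.28],feed=.25)
s=sense();print(s["time_s"],s["wrist_force"].round(1))
p,d=camera("wrist");P=cloud("wrist",d,s["position"],s["tcp_rot"]);cv2.imwrite("pics/w6.png",p[:,:,::-1])
print("wrist placed",topface(P,p,(.556,.274),.078,r=.072),"fixed",topface(P,p,(.5604,.176),.078,r=.072))
move_l([.45,.0,.30],feed=.25);
for n in("top","side"):
    p,d=camera(n);P=cloud(n,d);cv2.imwrite(f"pics/{n}6.png",p[:,:,::-1])
    for nm,c in dict(placed=(.556,.275),fixed=(.56,.176)).items(): print(n,nm,topface(P,p,c,.078,r=.072))
```

```text
[0.5564 0.2747 0.0699] [-2.8 -2.   6.3]
14.3583 [ 0.2 -0.5 -0.9]
wrist placed (np.float64(76.7), 10072, array([555.9, 274.1, 119.5,  60. ,   2.4]), array([559.3, 274.1])) fixed (np.float64(76.9), 10127, array([560.6, 176.4, 119.7,  60.4,   2.2]), array([563.9, 176.9]))Traceback (most recent call last):
  File "<stdin>", line 14, in <module>
  File "h.py", line 23, in topface
    k,l,st,_=cv2.connectedComponentsWithStats(m);i=1+st[1:,4].argmax();Q=P[l==i]
                                                     ~~~~~~~~~~~~~~~^^
ValueError: attempt to get argmax of an empty sequence
```

View pics/w6.png

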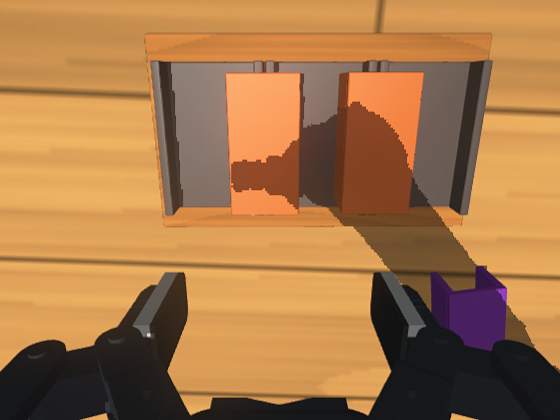

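The wrist view shows the placed cover at (264,143), level with and parallel to the fixed one at (380,143). The top view was blocked by the arm, so the script stopped there. One check from the side, then I'll hand in.

Run:
```python
from h import *
from rig import *
s=sense();print(s["time_s"],s["position"].round(3),s["wrist_force"].round(1))
p,d=camera("side");P=cloud("side",d);cv2.imwrite("pics/side6.png",p[:,:,::-1])
for nm,c in dict(placed=(.556,.275),fixed=(.56,.176)).items():
    try: print(nm,topface(P,p,c,.078,r=.072))
    except Exception as e: print(nm,e)
```

```text
15.7083 [0.45  0.001 0.3  ] [-0.   0.3  0.1]
placed (np.float64(77.6), 2769, array([554.7, 273.8, 120.3,  62.7,   2. ]), array([554.2, 275.4]))
fixed (np.float64(77.7), 2160, array([559.4, 175.7, 120.5,  62.8,   2.1]), array([558.5, 177.7]))
```

View pics/side6.png

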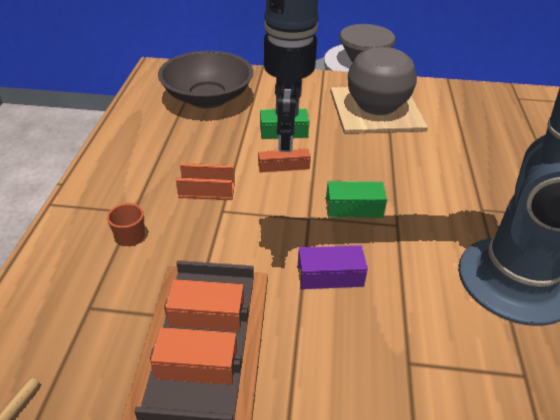

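The side view shows both covers parallel and level, at (205,303) and (195,353). The spare (206,182) and the narrow channel (285,160) have not moved, and the gripper is clear.

```bash
python3 -c "
from rig import *
finish_job()"
```

```text
the job is handed in; nothing more can be done
```

The wide terracotta cover now stands open side down over the chalk-marked joint, and the job is handed in. I lowered it at 20 mm/s until it touched down (about 6 N), then let go and moved the gripper clear. The robot's clock read about 16 s at the last check, against the 37 s limit.

| Last check | Placed cover | Fixed cover beside it |
|---|---|---|
| Top height, side view | 77.6 mm | 77.7 mm |
| Top height, wrist view | 76.7 mm | 76.9 mm |
| Yaw, side view | 2.0° | 2.1° |
| Yaw, wrist view | 2.4° | 2.2° |

- **Position:** the wrist view puts the placed cover's centre at (555.9, 274.1) mm; I had measured the joint at about (556.3, 274.3) mm. The side view reads about 1 mm lower in x for both covers, within the 2 mm calibration.
- **Bystanders:** the spare and the narrow channel look unmoved in the side view.
- **Check not made:** the final top view failed because the arm was in the way. I relied on the wrist and side views instead.

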